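# Clear the gauge stand, then stamp the ring in the ratchet press

### The job

The dial-gauge stand is in the way of the hand press's lever: lift it clear and set it down upright, wholly on the rubber pad. Then draw the lever towards the robot, notch by notch, until you feel the stamp land on the ring, take it just one notch further and let go, so that the ratchet alone holds the ring under pressure for at least a second. Finally press the release button and keep it down until the lever has sprung all the way back; do not tip the stand or push the lever into it, and leave the ring and the other things on the bench where they are.

Things in the scene. Friction and masses are not known exactly. Their poses are not given: they have to be found in the camera images.
- press: grey hand press, bolted down. Origin: on the bench, in the plane of the lever arm; x points away from the side to which the lever is drawn (-x, robot's side), y towards the grip bar's free end, z up. Dark base plate 160 x 210 x 20 mm (y -205 to +5 mm), column at its -y end; head box x +-35 mm, y -203 to -30 mm, z 90 to 160 mm
- stamp_axis (a point): fixed point on the head's underside, over the stamp: a flat round foot, diameter 44 mm, that goes down 40 mm per rad of lever. At first it is 14 to 30 mm above the ring, differently each time: feel where it lands. It is sprung, 1.25 N per mm after landing: each notch past landing adds 15 N on the ring, 4.6 N of pull at the grip. Over 45 N spoils the ring
- lever (a joint): angle (rad) of the press lever: 0 at rest, leaning 0.35 rad from upright to the press's +x; grows to 1.4 as its top is drawn to press -x. A spring pulls it back (2 to 5 N at the grip). Ratchet notches at 0.3, 0.6, 0.9, 1.2: drawn 0.03 to 0.07 past one and let go, it settles 0.03 to 0.12 below that notch (the pawl gives under load) and stays until the button is pressed
- lever_grip (a point): on the axis of the lever's round black grip bar (diameter 18 mm, level, along the press's y from the arm at y 0 to its free end at 100 mm), 60 mm from the arm; moves with the lever; at rest 247 mm above the bench
- lever_pivot (a point): fixed point on the lever's pivot axis (along the press's y), level with lever_grip along y: lever_grip circles it at 130 mm; 125 mm above the bench
- button_top (a point): top centre of the round black release button, diameter 28 mm, 18 mm proud of the head's top, at press y -85 mm, 178 mm above the bench; pushed straight down, travel 8 mm, 2 N at first, 6 N at the bottom. Let up too early, the ratchet catches the lever again at a lower notch; the lever needs one to two seconds to spring home
- ring: turned steel ring, outside diameter 60 mm, hole 30 mm, 18 mm high, loose on the press's round anvil under the stamp. Origin: centre of its underside
- stand: steel dial-gauge stand, about 0.75 kg: round dark base, diameter 72 mm, 28 mm high; round post, diameter 14 mm, on its axis, up to 270 mm; on the post's -x side a clamp with a dial (diameter 46 mm), 115 to 188 mm high; above 190 mm the post is bare. It stands beside the press, its post in the grip bar's path. Origin: centre of the base's underside, z along the post
- pad: black square rubber pad lying on the bench, 140 x 140 x 4 mm, fixed, for the stand. Origin: centre of its underside
- spare_ring: bystander: turned steel ring, diameter 68 mm, 20 mm high; leave alone. Origin: middle of its underside
- thin_ring: bystander: thin steel ring, diameter 56 mm, 14 mm high; leave alone. Origin: middle of its underside
- plug_gauge: bystander: upright steel plug gauge, diameter 32 mm, 80 mm tall; leave alone. Origin: middle of its underside
- screwdriver: bystander: screwdriver lying on the bench; leave alone. Origin: middle of its underside
- block: bystander: dark steel block 60 x 40 x 30 mm; leave alone. Origin: middle of its underside
- bottle: bystander: white bottle, diameter 56 mm, 130 mm tall; leave alone. Origin: middle of its underside
- brush: bystander: brush lying on the bench; leave alone. Origin: middle of its underside
Not all that is in view belongs to the job. Of the things that look like the pad, the smaller one is meant.

How it is judged:
On the way, in this order (a step that is already met when the one before it is completed fails the run):
1. the gauge stand stands upright, wholly on the rubber pad, let go and at rest (horizontal distance between stand and pad below 0.038 m and z of stand in the frame of pad below 0.01 m and angle between stand's own z axis and vertical below 0.08 rad and linear speed of stand below 0.02 m/s and contact force between the fingers and stand below 0.2 N), for 0.2 s.
2. the ratchet alone, with the robot off the press, holds the stamp on the ring with the pressure of about one notch past landing (8 to 31 N) (contact force between press and ring between 8 and 31 N and contact force between each of the arm, the fingers and press below 0.2 N and value of joint lever above 0.4 rad), for 0.8 s.
At the end, for the whole second after the job is handed in: the lever is back at rest (below 0.06 rad), the ring is within 15 mm of where it was, and the stand is upright (within 0.08 rad) and still on the pad, its centre within 38 mm of the pad's centre (horizontal distance between stand and pad below 0.038 m and z of stand in the frame of pad below 0.01 m and angle between stand's own z axis and vertical below 0.08 rad and linear speed of stand below 0.02 m/s and value of joint lever below 0.06 rad and distance of ring from where it was at the start of the episode below 0.015 m); the robot touches nothing.
It fails at once if the stand is tipped by more than 0.35 rad (angle between stand's own z axis and vertical above 0.35 rad).
It fails at once if the lever or press is pushed against the stand with more than 8 N (contact force between press and stand above 8 N).
It fails at once if the ring is pressed with more than 45 N (contact force between press and ring above 45 N).
It fails at once if a bystander is moved by more than 40 mm (distance of any of spare_ring, thin_ring, plug_gauge, screwdriver, block, bottle, brush from where it was at the start of the episode above 0.04 m).
It also fails if it takes over 72 s, if anything falls off the work surface, if the arm or the gripper's body presses on something with over 40 N, if the wrist force passes 120 N, or if a joint passes its speed limit or range.

### The arm

A 6-joint arm with a two-finger parallel gripper is mounted at the origin on the work surface. World frame = base frame: x ahead of the robot, y to its left, z up, the work surface at z = 0. Lengths are in m, angles in rad, forces in N, time in s.
With the tool pointing down it reaches from about 0.25 to 0.725 m from the base axis. Payload 4 kg.
Tool frame: the origin (TCP) lies midway between the tips of the shut fingers; the grasp point (between the pads) lies 19 mm behind it; z points along the fingers, y is the line along which they close (so a half turn about z gives the same grasp; the last joint's range is limited). The gripper opens to 85 mm and grips with 20 to 120 N. Pads are 22 mm wide; open, the fingers measure 114 mm over their backs; the gripper's body (76 mm by 85 mm) begins 54 mm behind the grasp point. The pads swing forward as they close: fully open they stand 13 mm farther back than shut.
Start: joints at [1.328, 0.241, 0.005, 1.335, 0, 1.571], TCP at [0.12, 0.485, 0.231] pointing down, gripper open.
Joint ranges: [-2.72, 2.72], [-1.05, 1.87], [-1.09, 1.28], [-1.99, 2.15], [-1.42, 1.44], [-3.14, 3.14]. Speed limits (rad/s): [2.79, 2.79, 3.14, 3.14, 3.14, 3.14].

### API

Orientations are given as a unit quaternion [x, y, z, w].
In Python, from workcell import * gives the robot as it stands.
- The arm moves only by the tool move_arm, never from a script. Its argument "commands" is a list of rows, each an object of numbers: "claw": the closure, from 0 (fully open) to 1 (shut); "tx", "ty", "tz": the shift along the tool's x, y, z in cm; "wx", "wy", "wz": the turn, a rotation vector about the tool's x, y, z in rad. In form: [{"claw": .., "tx": .., "ty": .., "tz": .., "wx": .., "wy": .., "wz": ..}, ...]. A call has 1 to 20 rows; each row shifts and turns the commanded pose from where the row before left it, along the tool's axes as they then stand; what a row does not reach is not made up. A row lasts 1/10 s, in which the tool goes at most 50 mm and 8.59 degrees, less where a joint would pass 70% of its speed; a pose out of reach is approached as far as the arm can. A call is refused whole if a number of a shift passes 5 or a number of a turn 0.15, either way. A call with a gripper value outside its range is refused whole. The fingers move at their own pace and stop on an object; the grip force is fixed at half the most. Time passes only in rows, so rows that do not move let the fingers close. It gives the time, the measured TCP pose, the force, the opening and the grip force at its end, in the units of the state.
- read_state(): the state, without advancing time (a new reading comes with each control period).
- read_camera(name): name is "scene" or "top"; returns the picture (420x560x3 uint8, red, green, blue); there is no depth.
- camera_info(name): a dict with "fx", "fy", "cx", "cy" (pixels), "pose" (4x4, takes a point from camera to world coordinates). Camera axes: x right, y down, z forward; pixel columns grow to the right and rows downward; lengths in m; the calibration is good to about 2 mm. A picture is of the moment at which its call begins. camera_info takes no time and is no camera call.
- hand_in(): hands the job in; it is judged then, once.
The state is a dict: "time_s": time; "joint_pos": joint angles; "joint_vel": joint speeds; "joint_efforts": joint torques, N m; "position": TCP position; "tool_rot": TCP orientation; "contact_force": force on the tool from outside, world axes, zero at the start; "ft_torque": the same for the moment, N m; "opening": opening from 0.0 (shut) to 1.0 (fully open); "grasp_force": force on a finger pad.
Only numpy, scipy, OpenCV 4.12 (cv2) and the standard library are available. Lean on these libraries where they do the work, as an engineer would, in place of code of your own. Each camera call takes 0.05 s, during which the arm holds its last target. There are 200 camera calls.

## Working session

There is one attempt and no reset: what is moved stays moved. The work goes in short steps, Python scripts to look and compute and a tool call to move; the robot and the scene stay as the last step left them, time stands still between calls to the robot, and variables do not carry over. Pictures are saved under pics/ and viewed, at most 12 in all, crops included, and the job is handed in when it is done.

Besides the shell and the picture viewer there is one more tool, called after "Request:" in YAML: its name, and indented under it one key for each argument. move_arm: Moves the arm, as the interface text tells. Its arguments: {"type":"object","properties":{"commands":{"type":"array"}},"required":["commands"]}

```bash
mkdir -p pics; cat > h.py <<'E'
from workcell import *
import numpy as np, cv2
def snap(n,f):
    im=read_camera(n); cv2.imwrite(f'pics/{f}.png',im[:,:,::-1]); return im
def ray(n,u,v):
    c=camera_info(n); P=np.array(c['pose']); d=P[:3,:3]@np.array([(u-c['cx'])/c['fx'],(v-c['cy'])/c['fy'],1]); return P[:3,3],d
def onz(n,u,v,z):
    o,d=ray(n,u,v); return o+d*(z-o[2])/d[2]
def proj(n,p):
    c=camera_info(n); P=np.array(c['pose']); q=P[:3,:3].T@(np.array(p)-P[:3,3]); return np.array([c['fx']*q[0]/q[2]+c['cx'],c['fy']*q[1]/q[2]+c['cy']])
def tri(n1,p1,n2,p2):
    A=np.zeros((3,3));b=np.zeros(3)
    for n,p in((n1,p1),(n2,p2)):
        o,d=ray(n,*p);d=d/np.linalg.norm(d);M=np.eye(3)-np.outer(d,d);A+=M;b+=M@o
    return np.linalg.solve(A,b)
E
python3 - <<'E'
from h import *
for n in('scene','top'):
    snap(n,n+'0'); print(n,np.round(camera_info(n)['pose'],3).tolist(),camera_info(n)['fx'])
s=read_state(); print(s)
E
```

```text
scene [[0.264, 0.738, -0.621, 1.082], [0.964, -0.21, 0.16, -0.16], [-0.012, -0.641, -0.767, 0.969], [0.0, 0.0, 0.0, 1.0]] 408.218768849463
top [[0.002, -0.981, 0.192, 0.177], [-1.0, 0.0, 0.01, 0.002], [-0.01, -0.192, -0.981, 1.548], [0.0, 0.0, 0.0, 1.0]] 528.836071221509
{'time_s': 0.1, 'joint_pos': array([1.32799918e+00, 2.41342525e-01, 3.84158269e-03, 1.33517186e+00,
       9.04891569e-06, 1.57076827e+00]), 'joint_vel': array([-0.00061834, -0.00346396,  0.00386784, -0.00107105, -0.00101907,
        0.00055871]), 'joint_efforts': array([-6.33322361e-05, -3.73139012e+01,  2.53010201e+01,  1.08654253e-02,
       -6.54166206e-05,  2.79491353e-06]), 'position': array([0.12007134, 0.48478892, 0.23049289]), 'tool_rot': array([ 1.21086629e-01,  9.92641500e-01, -9.30781290e-04, -1.18125167e-04]), 'contact_force': array([-0.23738725, -0.22217626,  0.51858143]), 'ft_torque': array([0.00320754, 0.00286292, 0.01186869]), 'grasp_force': 0.0, 'opening': 0.9965452857550339}
```

View pics/scene0.png

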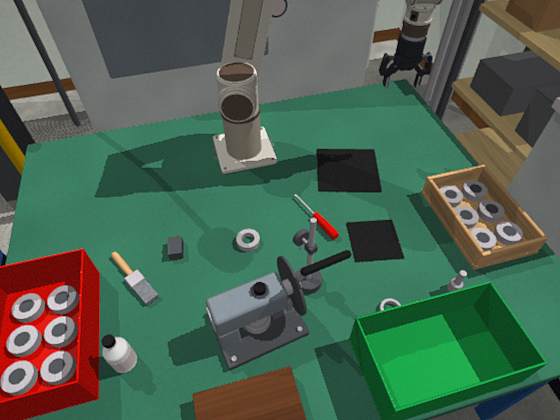

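View pics/top0.png

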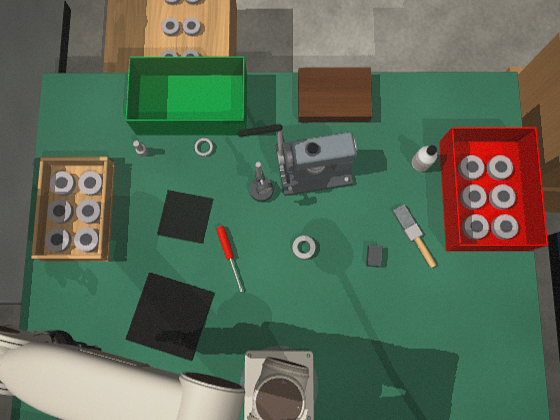

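Scene view: the press is at about (260,310), the stand post at (312,235) and the grip bar at (327,263). There are two black squares. In the top view, A is at (185,217), about 50 px wide, and B is at (170,316), about 75 px wide. A is the smaller, so A fits the pad. I'll measure both sizes and check in an enlarged crop.

```bash
python3 - <<'E'
from h import *
im=cv2.imread('pics/top0.png'); sc=cv2.imread('pics/scene0.png')
for nm,(x0,y0,x1,y1) in {'A':(145,180,225,255),'B':(115,262,225,368)}.items():
    m=(im[y0:y1,x0:x1].max(2)<45).astype(np.uint8)
    cs,_=cv2.findContours(m,0,2); c=max(cs,key=cv2.contourArea)
    bx=cv2.boxPoints(cv2.minAreaRect(c))+[x0,y0]
    w=np.array([onz('top',*p,0.004) for p in bx]); print(nm,bx.round(1).tolist(),w.mean(0).round(4),np.linalg.norm(np.diff(w,axis=0),axis=1).round(3), w.round(3).tolist())
a=cv2.resize(im[110:250,140:370],None,fx=3.4,fy=3.4,interpolation=cv2.INTER_CUBIC); cv2.imwrite('pics/topc.png',a)
b=cv2.resize(sc[190:370,195:415],None,fx=3.3,fy=3.3,interpolation=cv2.INTER_CUBIC); cv2.imwrite('pics/scc.png',b)
E
```

```text
A [[157.3, 233.8], [164.7, 202.7], [175.4, 205.2], [168.0, 236.4]] [0.4754 0.3334 0.004 ] [0.096 0.033 0.096] [[0.432, 0.358, 0.004], [0.527, 0.341, 0.004], [0.519, 0.308, 0.004], [0.424, 0.326, 0.004]]
B [[125.7, 338.8], [147.8, 270.8], [213.8, 292.2], [191.8, 360.2]] [0.1951 0.3123 0.004 ] [0.201 0.204 0.2  ] [[0.128, 0.436, 0.004], [0.322, 0.382, 0.004], [0.26, 0.187, 0.004], [0.07, 0.245, 0.004]]
```

View pics/topc.png

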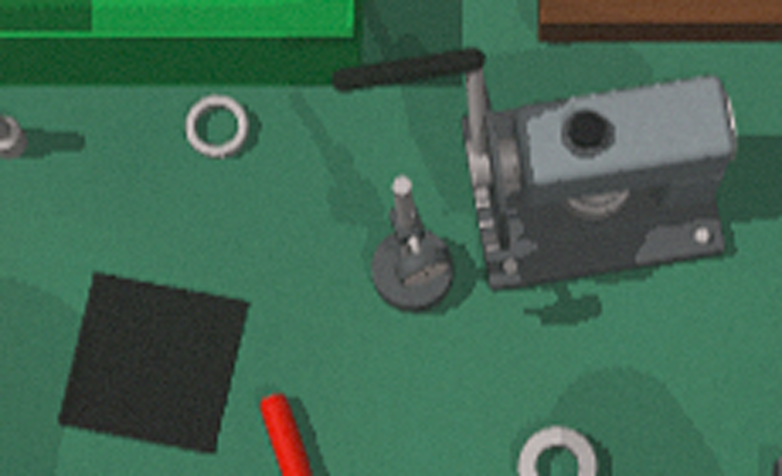

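View pics/scc.png

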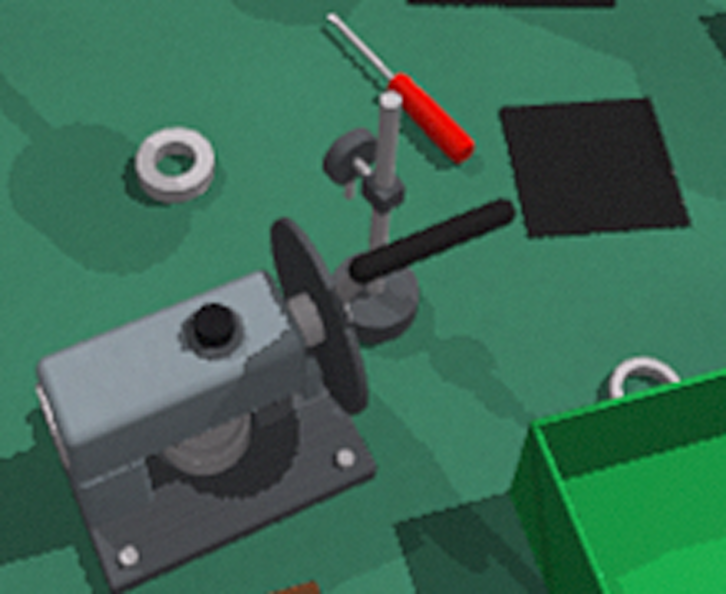

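```bash
cat >> h.py <<'E'
T=lambda u,v:(140+u/3.4,110+v/3.4)
S=lambda u,v:(195+u/3.3,190+v/3.3)
E
python3 - <<'E'
from h import *
r=lambda a:np.round(a,4)
w=np.array([onz('top',*T(*p),.004) for p in((95,272),(248,303),(215,453),(60,423))]);print('pad',r(w.mean(0)),np.linalg.norm(np.diff(w,axis=0),axis=1))
w=np.array([onz('scene',*S(*p),.004) for p in((500,107),(651,98),(690,226),(527,237))]);print('pad sc',r(w.mean(0)),np.linalg.norm(np.diff(w,axis=0),axis=1))
def both(n,t,s,z):print(n,'tri',r(tri('top',T(*t),'scene',S(*s))),r(onz('top',*T(*t),z)),r(onz('scene',*S(*s),z)))
both('posttop',(402,184),(391,99),.27)
both('bararm',(480,58),(360,270),.256)
both('barfree',(340,80),(508,211),.247)
both('button',(588,129),(214,320),.178)
# head top corners z .16
for p in((527,116),(716,78),(734,157),(529,187)):print('head top',r(onz('top',*T(*p),.16)))
for p in((40,365),(266,272),(300,325),(72,445)):print('head sc',r(onz('scene',*S(*p),.16)))
# standbase, z 0.028 circle: left 373,right 452, bottom 312->z0
print('base',r(onz('top',*T(373,270),.02)),r(onz('top',*T(452,268),.02)))
for n,p in(('spare',(303.5,247)),('thin',(204,147)),('plug',(138,148)),('gbox1',(128,120)),('gbox2',(245,133))):print(n,r(onz('top',*p,.02)))
print('box top rim corner',r(onz('scene',357,322,.1)),r(onz('top',128,120,.1)))
E
```

```text
pad [0.4843 0.2768 0.004 ] [0.13926988 0.13603143 0.13852293]
pad sc [0.4897 0.2811 0.004 ] [0.13842485 0.13808603 0.13887284]
posttop tri [0.5665 0.0527 0.2686] [0.5655 0.0505 0.27  ] [0.5679 0.0544 0.27  ]
bararm tri [ 0.6732 -0.0038  0.2474] [ 0.6689 -0.0074  0.256 ] [ 0.6788 -0.0019  0.256 ]
barfree tri [0.6564 0.1019 0.2455] [0.6549 0.0992 0.247 ] [0.6578 0.1041 0.247 ]
button tri [ 0.6412 -0.0914  0.1724] [ 0.6388 -0.0938  0.178 ] [ 0.6449 -0.089   0.178 ]
head top [ 0.656  -0.0459  0.16  ]
head top [ 0.688  -0.1994  0.16  ]
head top [ 0.6212 -0.212   0.16  ]
head top [ 0.5963 -0.0472  0.16  ]
head sc [ 0.6362 -0.2061  0.16  ]
head sc [ 0.6084 -0.0438  0.16  ]
head sc [ 0.6543 -0.0326  0.16  ]
head sc [ 0.6971 -0.1953  0.16  ]
base [0.5633 0.085  0.02  ] [0.565  0.0158 0.02  ]
spare [ 0.3904 -0.0734  0.02  ]
thin [0.6957 0.2248 0.02  ]
plug [0.6928 0.425  0.02  ]
gbox1 [0.7826 0.4602 0.02  ]
gbox2 [0.74   0.1011 0.02  ]
box top rim corner [0.7469 0.1072 0.1   ] [0.7509 0.4362 0.1   ]
```

Pad A measures about 0.139 m square, as specified, and B about 0.20 m, so A is the pad, at (0.487, 0.279). The stand is at about (0.567, 0.052), and its post-top height triangulates to 0.269 m, which is right. The grip is at about (0.662, 0.059), and the press yaw is about 0.165. First I'll raise the tool and turn it so that tool y lies along press x.

Request:
move_arm:
  commands:
    - {"claw":0,"tz":-1.2,"wz":0.145}
    - {"claw":0,"tz":-1.2,"wz":0.145}
    - {"claw":0,"tz":-1.2,"wz":0.145}
    - {"claw":0,"tz":-1.2,"wz":0.145}
    - {"claw":0,"tz":-1.2,"wz":0.145}
    - {"claw":0,"tz":-1.2,"wz":0.145}
    - {"claw":0,"tz":-1.2,"wz":0.145}
    - {"claw":0,"tz":-1.0,"wz":0.145}

```text
validation failed for argument at $.co...
```

```bash
cat >> h.py <<'E'
from scipy.spatial.transform import Rotation as R
def st(tgt=None):
    s=read_state(); M=R.from_quat(s['tool_rot']).as_matrix(); p=s['position']
    print(round(s['time_s'],2),'p',p.round(4),'j',s['joint_pos'].round(2),'F',s['contact_force'].round(2),'op',round(s['opening'],3),'gf',round(s['grasp_force'],1))
    print('ty ang',round(float(np.arctan2(M[1,1],M[0,1])),3),'tz',M[:,2].round(3))
    if tgt is not None: print('need cm tool',(M.T@(np.array(tgt)-p)*100).round(2))
    return s
E
python3 -c "
from h import *
st([.567,.0525,.325])"
```

```text
0.1 p [0.1201 0.4848 0.2305] j [1.33 0.24 0.   1.34 0.   1.57] F [-0.24 -0.22  0.52] op 0.997 gf 0.0
ty ang 1.328 tz [-0.    -0.002 -1.   ]
need cm tool [-53.77 -31.24  -9.39]
```

Request:
move_arm:
  commands:
    - {"claw":0,"tx":0,"ty":0,"tz":-1.2,"wx":0,"wy":0,"wz":0.145}
    - {"claw":0,"tx":0,"ty":0,"tz":-1.2,"wx":0,"wy":0,"wz":0.145}
    - {"claw":0,"tx":0,"ty":0,"tz":-1.2,"wx":0,"wy":0,"wz":0.145}
    - {"claw":0,"tx":0,"ty":0,"tz":-1.2,"wx":0,"wy":0,"wz":0.145}
    - {"claw":0,"tx":0,"ty":0,"tz":-1.2,"wx":0,"wy":0,"wz":0.145}
    - {"claw":0,"tx":0,"ty":0,"tz":-1.2,"wx":0,"wy":0,"wz":0.145}
    - {"claw":0,"tx":0,"ty":0,"tz":-1.2,"wx":0,"wy":0,"wz":0.145}
    - {"claw":0,"tx":0,"ty":0,"tz":-1.0,"wx":0,"wy":0,"wz":0.145}

```text
time_s: 0.9
position: [0.1201, 0.4852, 0.3255]
tool_rot: [0.648, 0.762, -0.0, 0.0]
contact_force: [-0.2, 0.3, 0.3]
opening: 0.997
grasp_force: 0.0
```

```bash
python3 -c "
from h import *
st([.567,.0525,.325])"
```

```text
0.9 p [0.1201 0.4852 0.3255] j [1.33 0.22 0.22 1.57 0.   2.74] F [-0.16  0.27  0.35] op 0.997 gf 0.0
ty ang 0.162 tz [-0.    -0.001 -1.   ]
need cm tool [-49.91  37.12   0.07]
```

Request:
move_arm:
  commands:
    - {"claw":0,"tx":-3.3,"ty":2.5,"tz":0,"wx":0,"wy":0,"wz":0}
    - {"claw":0,"tx":-3.3,"ty":2.5,"tz":0,"wx":0,"wy":0,"wz":0}
    - {"claw":0,"tx":-3.3,"ty":2.5,"tz":0,"wx":0,"wy":0,"wz":0}
    - {"claw":0,"tx":-3.3,"ty":2.5,"tz":0,"wx":0,"wy":0,"wz":0}
    - {"claw":0,"tx":-3.3,"ty":2.5,"tz":0,"wx":0,"wy":0,"wz":0}
    - {"claw":0,"tx":-3.3,"ty":2.5,"tz":0,"wx":0,"wy":0,"wz":0}
    - {"claw":0,"tx":-3.3,"ty":2.5,"tz":0,"wx":0,"wy":0,"wz":0}
    - {"claw":0,"tx":-3.3,"ty":2.5,"tz":0,"wx":0,"wy":0,"wz":0}
    - {"claw":0,"tx":-3.3,"ty":2.5,"tz":0,"wx":0,"wy":0,"wz":0}
    - {"claw":0,"tx":-3.3,"ty":2.5,"tz":0,"wx":0,"wy":0,"wz":0}
    - {"claw":0,"tx":-3.3,"ty":2.5,"tz":0,"wx":0,"wy":0,"wz":0}
    - {"claw":0,"tx":-3.3,"ty":2.5,"tz":0,"wx":0,"wy":0,"wz":0}
    - {"claw":0,"tx":-3.3,"ty":2.5,"tz":0,"wx":0,"wy":0,"wz":0}
    - {"claw":0,"tx":-3.3,"ty":2.5,"tz":0,"wx":0,"wy":0,"wz":0}
    - {"claw":0,"tx":-3.7,"ty":2.1,"tz":0,"wx":0,"wy":0,"wz":0}
    - {"claw":0,"tx":0,"ty":0,"tz":0,"wx":0,"wy":0,"wz":0}

```text
time_s: 2.5
position: [0.5717, 0.0513, 0.323]
tool_rot: [0.648, 0.762, -0.001, -0.0]
contact_force: [0.2, 0.5, -0.8]
opening: 1.002
grasp_force: 0.0
```

```bash
python3 - <<'E'
from h import *
st([.567,.0525,.228])
im=snap('scene','sc1'); cv2.imwrite('pics/sc1c.png',cv2.resize(im[130:330,210:410,::-1],None,fx=3,fy=3))
E
```

```text
2.5 p [0.5717 0.0513 0.323 ] j [ 0.09  0.38  0.44  1.63 -0.    1.5 ] F [ 0.19  0.51 -0.78] op 1.002 gf 0.0
ty ang 0.162 tz [-0.002 -0.002 -1.   ]
need cm tool [ 0.2  -0.42  9.5 ]
```

View pics/sc1c.png

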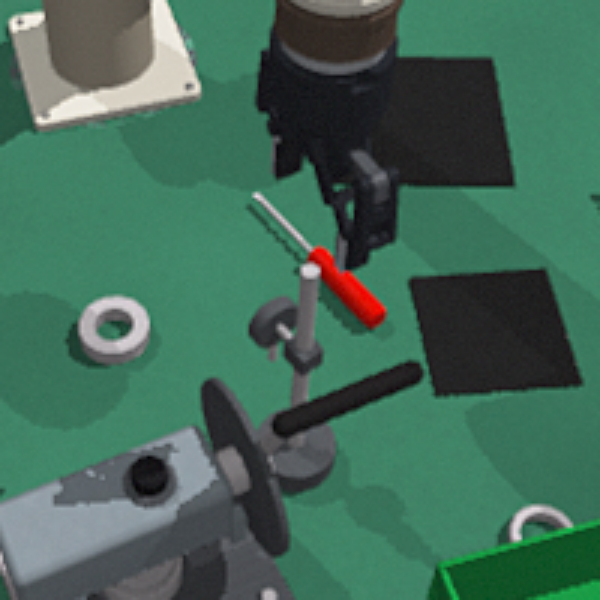

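The fingers sit above the post top (crop (310,270)), and their opening spans it. Next I'll descend with the small correction, then close.

Request:
move_arm:
  commands:
    - {"claw":0,"tx":0.2,"ty":-0.4,"tz":1.0,"wx":0,"wy":0,"wz":0}
    - {"claw":0,"tx":0,"ty":0,"tz":2.2,"wx":0,"wy":0,"wz":0}
    - {"claw":0,"tx":0,"ty":0,"tz":2.2,"wx":0,"wy":0,"wz":0}
    - {"claw":0,"tx":0,"ty":0,"tz":2.2,"wx":0,"wy":0,"wz":0}
    - {"claw":0,"tx":0,"ty":0,"tz":1.8,"wx":0,"wy":0,"wz":0}
    - {"claw":0,"tx":0,"ty":0,"tz":0,"wx":0,"wy":0,"wz":0}
    - {"claw":0,"tx":0,"ty":0,"tz":0,"wx":0,"wy":0,"wz":0}

```text
time_s: 3.25
position: [0.5645, 0.0575, 0.2317]
tool_rot: [0.645, 0.764, -0.0, -0.0]
contact_force: [-0.1, 0.4, 0.0]
opening: 1.002
grasp_force: 0.0
```

Request:
move_arm:
  commands:
    - {"claw":0.4,"tx":0,"ty":0,"tz":0,"wx":0,"wy":0,"wz":0}
    - {"claw":0.6,"tx":0,"ty":0,"tz":0,"wx":0,"wy":0,"wz":0}
    - {"claw":1,"tx":0,"ty":0,"tz":0,"wx":0,"wy":0,"wz":0}
    - {"claw":1,"tx":0,"ty":0,"tz":0,"wx":0,"wy":0,"wz":0}
    - {"claw":1,"tx":0,"ty":0,"tz":0,"wx":0,"wy":0,"wz":0}
    - {"claw":1,"tx":0,"ty":0,"tz":0,"wx":0,"wy":0,"wz":0}

```text
time_s: 3.85
position: [0.5648, 0.0566, 0.2317]
tool_rot: [0.645, 0.764, -0.0, -0.0]
contact_force: [-1.5, -1.0, 3.7]
opening: 0.144
grasp_force: 58.4
```

```bash
python3 -c "
from h import *
st([.567,.0525,.228])"
```

```text
3.85 p [0.5648 0.0566 0.2317] j [ 0.1   0.38  0.19  1.39 -0.    1.5 ] F [-1.52 -0.97  3.67] op 0.144 gf 58.4
ty ang 0.168 tz [-0. -0. -1.]
need cm tool [-0.44  0.15  0.37]
```

Request:
move_arm:
  commands:
    - {"claw":1,"tx":0,"ty":0,"tz":-1,"wx":0,"wy":0,"wz":0}
    - {"claw":1,"tx":0,"ty":0,"tz":-1.5,"wx":0,"wy":0,"wz":0}
    - {"claw":1,"tx":0,"ty":0,"tz":-1.5,"wx":0,"wy":0,"wz":0}
    - {"claw":1,"tx":0,"ty":0,"tz":-1,"wx":0,"wy":0,"wz":0}
    - {"claw":1,"tx":0,"ty":0,"tz":0,"wx":0,"wy":0,"wz":0}

```text
time_s: 4.35
position: [0.5658, 0.0568, 0.2822]
tool_rot: [0.645, 0.764, 0.001, 0.001]
contact_force: [0.4, 0.3, -6.8]
opening: 0.145
grasp_force: 58.7
```

Request:
move_arm:
  commands:
    - {"claw":1,"tx":0.8,"ty":-0.2,"tz":0,"wx":0,"wy":0,"wz":0}
    - {"claw":1,"tx":1.6,"ty":-0.3,"tz":0,"wx":0,"wy":0,"wz":0}
    - {"claw":1,"tx":2.4,"ty":-0.4,"tz":0,"wx":0,"wy":0,"wz":0}
    - {"claw":1,"tx":2.4,"ty":-0.4,"tz":0,"wx":0,"wy":0,"wz":0}
    - {"claw":1,"tx":2.4,"ty":-0.4,"tz":0,"wx":0,"wy":0,"wz":0}
    - {"claw":1,"tx":2.4,"ty":-0.4,"tz":0,"wx":0,"wy":0,"wz":0}
    - {"claw":1,"tx":2.4,"ty":-0.4,"tz":0,"wx":0,"wy":0,"wz":0}
    - {"claw":1,"tx":2.4,"ty":-0.4,"tz":0,"wx":0,"wy":0,"wz":0}
    - {"claw":1,"tx":2.4,"ty":-0.4,"tz":0,"wx":0,"wy":0,"wz":0}
    - {"claw":1,"tx":2.2,"ty":-0.4,"tz":0,"wx":0,"wy":0,"wz":0}
    - {"claw":1,"tx":1.4,"ty":-0.2,"tz":0,"wx":0,"wy":0,"wz":0}
    - {"claw":1,"tx":0.8,"ty":-0.1,"tz":0,"wx":0,"wy":0,"wz":0}
    - {"claw":1,"tx":0,"ty":0,"tz":0,"wx":0,"wy":0,"wz":0}
    - {"claw":1,"tx":0,"ty":0,"tz":0,"wx":0,"wy":0,"wz":0}
    - {"claw":1,"tx":0,"ty":0,"tz":0,"wx":0,"wy":0,"wz":0}

```text
time_s: 5.85
position: [0.4866, 0.2818, 0.2812]
tool_rot: [0.646, 0.763, -0.0, 0.0]
contact_force: [0.5, -0.1, -7.2]
opening: 0.148
grasp_force: 58.7
```

```bash
python3 - <<'E'
from h import *
st([.487,.279,.2355])
im=snap('scene','sc2');a=cv2.resize(im[140:290,300:420,::-1],None,fx=4,fy=4)
t=snap('top','top2');b=cv2.resize(t[150:270,130:230,::-1],(500,600))
cv2.imwrite('pics/c2.png',cv2.resize(np.hstack([a,b[:600]]),(800,490)))
E
```

```text
5.85 p [0.4866 0.2818 0.2812] j [ 0.53  0.35  0.29  1.51 -0.    1.93] F [ 0.54 -0.07 -7.24] op 0.148 gf 58.7
ty ang 0.167 tz [-0.    -0.001 -1.   ]
need cm tool [-0.28 -0.01  4.57]
```

View pics/c2.png

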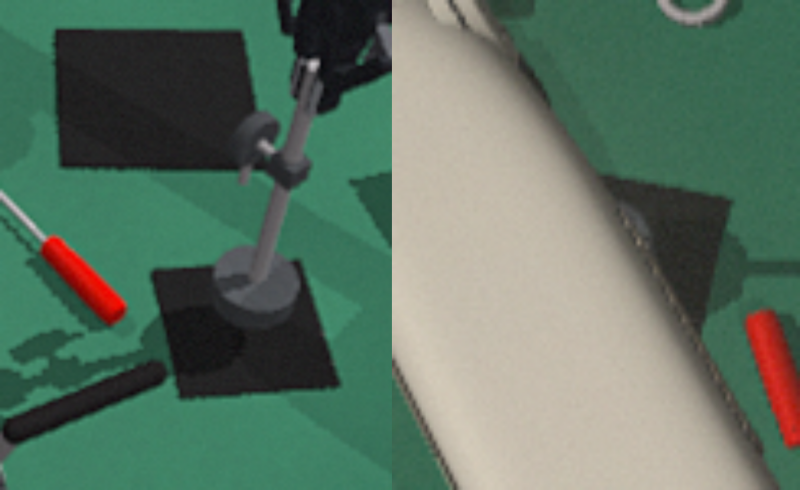

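```bash
python3 - <<'E'
from h import *
k=.8163*4
for p,z in(((256,274),.078),((256,312),.05),((313,68),.32)):
    print(onz('scene',300+p[0]/k,140+p[1]/k,z).round(4))
E
```

```text
[0.4885 0.2803 0.078 ]
[0.5075 0.2772 0.05  ]
[0.4925 0.2751 0.32  ]
```

The stand hangs upright. Its base measures (0.4885, 0.280), against the pad at (0.4897, 0.281) in the same camera. Lowering it now.

Request:
move_arm:
  commands:
    - {"claw":1,"tx":0,"ty":0,"tz":1.0,"wx":0,"wy":0,"wz":0}
    - {"claw":1,"tx":0,"ty":0,"tz":1.5,"wx":0,"wy":0,"wz":0}
    - {"claw":1,"tx":0,"ty":0,"tz":1.0,"wx":0,"wy":0,"wz":0}
    - {"claw":1,"tx":0,"ty":0,"tz":0.5,"wx":0,"wy":0,"wz":0}
    - {"claw":1,"tx":0,"ty":0,"tz":0.3,"wx":0,"wy":0,"wz":0}
    - {"claw":1,"tx":0,"ty":0,"tz":0.15,"wx":0,"wy":0,"wz":0}
    - {"claw":1,"tx":0,"ty":0,"tz":0,"wx":0,"wy":0,"wz":0}
    - {"claw":1,"tx":0,"ty":0,"tz":0,"wx":0,"wy":0,"wz":0}

```text
time_s: 6.75
position: [0.4865, 0.2829, 0.2374]
tool_rot: [0.645, 0.764, 0.001, 0.0]
contact_force: [0.2, 0.5, -6.7]
opening: 0.144
grasp_force: 58.7
```

Request:
move_arm:
  commands:
    - {"claw":1,"tx":0,"ty":0,"tz":0.1,"wx":0,"wy":0,"wz":0}
    - {"claw":1,"tx":0,"ty":0,"tz":0.1,"wx":0,"wy":0,"wz":0}
    - {"claw":1,"tx":0,"ty":0,"tz":0.1,"wx":0,"wy":0,"wz":0}
    - {"claw":1,"tx":0,"ty":0,"tz":0,"wx":0,"wy":0,"wz":0}

```text
time_s: 7.15
position: [0.4867, 0.2831, 0.2356]
tool_rot: [0.645, 0.764, 0.001, 0.0]
contact_force: [-1.8, -0.4, 3.2]
opening: 0.143
grasp_force: 59.7
```

The stand is on the pad: TCP z is 3.9 mm above the first grasp height, and the support force is showing. I'll open the fingers.

Request:
move_arm:
  commands:
    - {"claw":0.8,"tx":0,"ty":0,"tz":0,"wx":0,"wy":0,"wz":0}
    - {"claw":0.6,"tx":0,"ty":0,"tz":0,"wx":0,"wy":0,"wz":0}
    - {"claw":0.3,"tx":0,"ty":0,"tz":0,"wx":0,"wy":0,"wz":0}
    - {"claw":0,"tx":0,"ty":0,"tz":0,"wx":0,"wy":0,"wz":0}
    - {"claw":0,"tx":0,"ty":0,"tz":0,"wx":0,"wy":0,"wz":0}
    - {"claw":0,"tx":0,"ty":0,"tz":0,"wx":0,"wy":0,"wz":0}
    - {"claw":0,"tx":0,"ty":0,"tz":-2,"wx":0,"wy":0,"wz":0}
    - {"claw":0,"tx":0,"ty":0,"tz":-3,"wx":0,"wy":0,"wz":0}
    - {"claw":0,"tx":0,"ty":0,"tz":-3,"wx":0,"wy":0,"wz":0}
    - {"claw":0,"tx":0,"ty":0,"tz":-1,"wx":0,"wy":0,"wz":0}
    - {"claw":0,"tx":0,"ty":0,"tz":0,"wx":0,"wy":0,"wz":0}

```text
time_s: 8.25
position: [0.487, 0.2831, 0.3254]
tool_rot: [0.645, 0.764, 0.002, 0.001]
contact_force: [0.9, 0.1, 0.2]
opening: 1.002
grasp_force: 0.0
```

```bash
python3 - <<'E'
from h import *
st([.662,.059,.32])
im=snap('scene','sc3');a=cv2.resize(im[140:290,300:420,::-1],None,fx=4,fy=4)
cv2.imwrite('pics/c3.png',a)
E
```

```text
8.25 p [0.487  0.2831 0.3254] j [0.53 0.35 0.4  1.62 0.   1.93] F [0.92 0.05 0.19] op 1.002 gf 0.0
ty ang 0.168 tz [ 0.003  0.002 -1.   ]
need cm tool [-25.02  13.5    0.55]
```

View pics/c3.png

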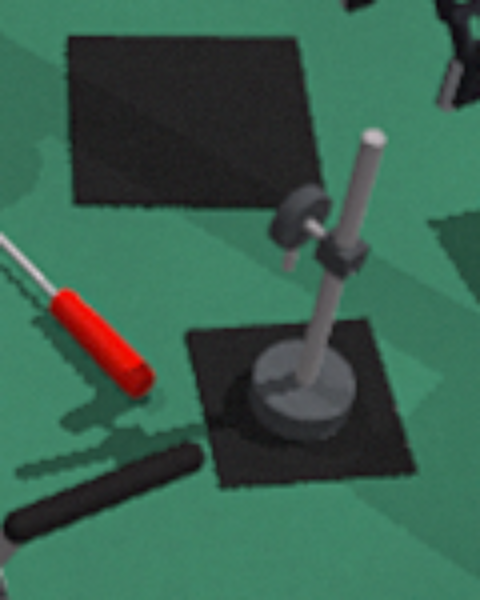

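The stand is upright and well inside the pad: its base is at crop (302,390), and the pad corners are (187,332), (372,320), (413,470) and (222,487). Next I'll go over the grip with the fingers half closed, as a loose cage.

Request:
move_arm:
  commands:
    - {"claw":0.2,"tx":-2.5,"ty":1.4,"tz":0,"wx":0,"wy":0,"wz":0}
    - {"claw":0.5,"tx":-3.5,"ty":1.9,"tz":0,"wx":0,"wy":0,"wz":0}
    - {"claw":0.5,"tx":-3.5,"ty":1.9,"tz":0,"wx":0,"wy":0,"wz":0}
    - {"claw":0.5,"tx":-3.5,"ty":1.9,"tz":0,"wx":0,"wy":0,"wz":0}
    - {"claw":0.5,"tx":-3.5,"ty":1.9,"tz":0,"wx":0,"wy":0,"wz":0}
    - {"claw":0.5,"tx":-3.5,"ty":1.9,"tz":0,"wx":0,"wy":0,"wz":0}
    - {"claw":0.5,"tx":-3.0,"ty":1.6,"tz":0,"wx":0,"wy":0,"wz":0}
    - {"claw":0.5,"tx":-2.0,"ty":1.0,"tz":0,"wx":0,"wy":0,"wz":0}
    - {"claw":0.5,"tx":0,"ty":0,"tz":0,"wx":0,"wy":0,"wz":0}
    - {"claw":0.5,"tx":0,"ty":0,"tz":0,"wx":0,"wy":0,"wz":0}

```text
time_s: 9.3
position: [0.6607, 0.0584, 0.3212]
tool_rot: [0.646, 0.764, -0.001, -0.002]
contact_force: [-0.2, -0.8, -0.8]
opening: 0.499
grasp_force: 0.0
```

```bash
python3 - <<'E'
from h import *
st([.662,.059,.222])
im=snap('scene','sc4');t=snap('top','top4')
a=cv2.resize(im[150:310,250:400,::-1],(562,600)); cv2.imwrite('pics/c4.png',a)
print(proj('scene',[.662,.059,.247]),proj('scene',read_state()['position']))
E
```

```text
9.3 p [0.6607 0.0584 0.3212] j [0.09 0.61 0.8  1.76 0.   1.49] F [-0.15 -0.79 -0.76] op 0.499 gf 0.0
ty ang 0.167 tz [-0.004  0.    -1.   ]
need cm tool [0.03 0.18 9.92]
[329.39053022 260.49115213] [332.78560201 238.50287605]
```

View pics/c4.png

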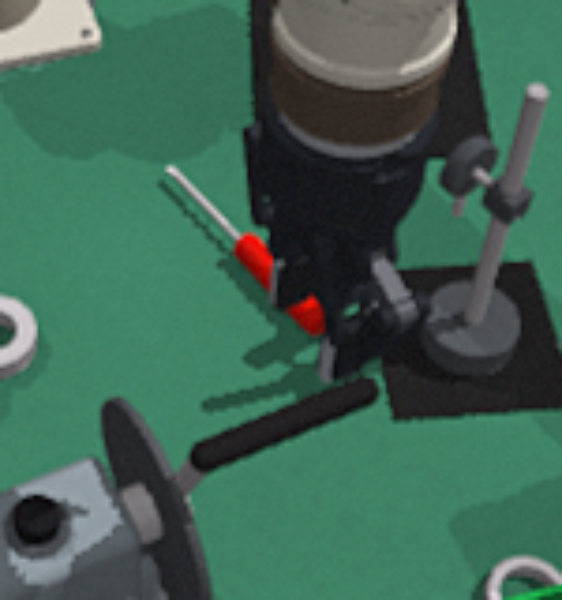

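The fingers straddle the bar, and the bar axis at crop (298,415) matches my projected grip point. Descending now.

Request:
move_arm:
  commands:
    - {"claw":0.5,"tx":0,"ty":0.2,"tz":1.5,"wx":0,"wy":0,"wz":0}
    - {"claw":0.5,"tx":0,"ty":0,"tz":2,"wx":0,"wy":0,"wz":0}
    - {"claw":0.5,"tx":0,"ty":0,"tz":1.5,"wx":0,"wy":0,"wz":0}
    - {"claw":0.5,"tx":0,"ty":0,"tz":1,"wx":0,"wy":0,"wz":0}
    - {"claw":0.5,"tx":0,"ty":0,"tz":1,"wx":0,"wy":0,"wz":0}
    - {"claw":0.5,"tx":0,"ty":0,"tz":1,"wx":0,"wy":0,"wz":0}
    - {"claw":0.5,"tx":0,"ty":0,"tz":1,"wx":0,"wy":0,"wz":0}
    - {"claw":0.5,"tx":0,"ty":0,"tz":0.8,"wx":0,"wy":0,"wz":0}
    - {"claw":0.5,"tx":0,"ty":0,"tz":0,"wx":0,"wy":0,"wz":0}
    - {"claw":0.5,"tx":0,"ty":0,"tz":0,"wx":0,"wy":0,"wz":0}

```text
time_s: 10.4
position: [0.6631, 0.059, 0.2258]
tool_rot: [0.645, 0.764, -0.0, -0.0]
contact_force: [-0.4, 0.3, -0.1]
opening: 0.503
grasp_force: 0.0
```

```bash
cat >> h.py <<'E'
ya=.166; X=np.array([np.cos(ya),np.sin(ya),0]); PIV=np.array([.6172,.0512,.125])
def lv(off=.012):
    # angle from TCP if bar is 'off' ahead of TCP along press x ; tangential pull force
    s=st(); d=(s['position']-PIV)@X+off; th=.35-np.arcsin(d/.13)
    a=.35-th; t=np.array([-np.cos(a)*X[0],-np.cos(a)*X[1],np.sin(a)])  # dir of growing lever
    print('th',round(th,3),'pull',round(float(-s['contact_force']@t),2),'xrel',round(d-off,4),'barz',round(.125+.13*np.cos(a),4))
E
python3 -c "
from h import *
lv(0)"
```

```text
10.4 p [0.6631 0.059  0.2258] j [0.09 0.59 0.52 1.5  0.   1.49] F [-0.38  0.29 -0.09] op 0.503 gf 0.0
ty ang 0.168 tz [-0. -0. -1.]
th -0.017 pull -0.28 xrel 0.0466 barz 0.2464
```

Request:
move_arm:
  commands:
    - {"claw":0.5,"tx":0,"ty":-0.4,"tz":0,"wx":0,"wy":0,"wz":0}
    - {"claw":0.5,"tx":0,"ty":-0.4,"tz":0,"wx":0,"wy":0,"wz":0}
    - {"claw":0.5,"tx":0,"ty":-0.2,"tz":0,"wx":0,"wy":0,"wz":0}
    - {"claw":0.5,"tx":0,"ty":0,"tz":0,"wx":0,"wy":0,"wz":0}

```text
time_s: 10.8
position: [0.653, 0.0574, 0.2263]
tool_rot: [0.645, 0.764, 0.0, 0.0]
contact_force: [0.3, -0.3, 0.0]
opening: 0.502
grasp_force: 0.0
```

Request:
move_arm:
  commands:
    - {"claw":0.5,"tx":0,"ty":-0.3,"tz":0,"wx":0,"wy":0,"wz":0}
    - {"claw":0.5,"tx":0,"ty":0,"tz":0,"wx":0,"wy":0,"wz":0}
    - {"claw":0.5,"tx":0,"ty":0,"tz":0,"wx":0,"wy":0,"wz":0}

```text
time_s: 11.1
position: [0.6503, 0.0569, 0.2259]
tool_rot: [0.645, 0.764, 0.0, 0.0]
contact_force: [0.0, -0.0, 0.1]
opening: 0.503
grasp_force: 0.0
```

Request:
move_arm:
  commands:
    - {"claw":0.5,"tx":0,"ty":-0.3,"tz":0,"wx":0,"wy":0,"wz":0}
    - {"claw":0.5,"tx":0,"ty":0,"tz":0,"wx":0,"wy":0,"wz":0}
    - {"claw":0.5,"tx":0,"ty":0,"tz":0,"wx":0,"wy":0,"wz":0}

```text
time_s: 11.4
position: [0.648, 0.0566, 0.226]
tool_rot: [0.645, 0.764, 0.001, 0.001]
contact_force: [3.6, 1.1, 0.3]
opening: 0.502
grasp_force: 1.6
```

Contact is at xrel ≈ 0.0325, so the bar is 12 mm ahead of the TCP, as the geometry predicts. The spring pulls with 3.7 N. Now I'll draw in measured steps.

Request:
move_arm:
  commands:
    - {"claw":0.5,"tx":0,"ty":-0.6,"tz":-0.2,"wx":0,"wy":0,"wz":0}
    - {"claw":0.5,"tx":0,"ty":-0.6,"tz":-0.2,"wx":0,"wy":0,"wz":0}
    - {"claw":0.5,"tx":0,"ty":-0.6,"tz":-0.1,"wx":0,"wy":0,"wz":0}
    - {"claw":0.5,"tx":0,"ty":0,"tz":0,"wx":0,"wy":0,"wz":0}
    - {"claw":0.5,"tx":0,"ty":0,"tz":0,"wx":0,"wy":0,"wz":0}

```text
time_s: 11.9
position: [0.6305, 0.0536, 0.2319]
tool_rot: [0.645, 0.764, 0.001, 0.001]
contact_force: [4.0, 1.7, 3.3]
opening: 0.504
grasp_force: 2.5
```

```bash
python3 -c "
from h import *
lv()"
```

```text
11.9 p [0.6305 0.0536 0.2319] j [0.08 0.51 0.4  1.46 0.   1.49] F [3.96 1.68 3.33] op 0.504 gf 2.5
ty ang 0.168 tz [ 0.003  0.    -1.   ]
th 0.153 pull 3.45 xrel 0.0135 barz 0.2525
```

Request:
move_arm:
  commands:
    - {"claw":0.5,"tx":0,"ty":-0.6,"tz":-0.1,"wx":0,"wy":0,"wz":0}
    - {"claw":0.5,"tx":0,"ty":-0.6,"tz":0,"wx":0,"wy":0,"wz":0}
    - {"claw":0.5,"tx":0,"ty":-0.4,"tz":0,"wx":0,"wy":0,"wz":0}
    - {"claw":0.5,"tx":0,"ty":0,"tz":0,"wx":0,"wy":0,"wz":0}
    - {"claw":0.5,"tx":0,"ty":0,"tz":0,"wx":0,"wy":0,"wz":0}

```text
time_s: 12.4
position: [0.6132, 0.0506, 0.2313]
tool_rot: [0.645, 0.764, -0.001, -0.001]
contact_force: [1.7, 0.2, 0.6]
opening: 0.498
grasp_force: 0.9
```

```bash
python3 -c "
from h import *
lv()"
```

```text
12.4 p [0.6132 0.0506 0.2313] j [ 0.08  0.48  0.35  1.44 -0.    1.49] F [1.68 0.2  0.6 ] op 0.498 gf 0.9
ty ang 0.168 tz [-0.002 -0.    -1.   ]
th 0.289 pull 1.65 xrel -0.0041 barz 0.2548
```

Request:
move_arm:
  commands:
    - {"claw":0.5,"tx":0,"ty":-0.5,"tz":0,"wx":0,"wy":0,"wz":0}
    - {"claw":0.5,"tx":0,"ty":-0.5,"tz":0,"wx":0,"wy":0,"wz":0}
    - {"claw":0.5,"tx":0,"ty":0,"tz":0,"wx":0,"wy":0,"wz":0}
    - {"claw":0.5,"tx":0,"ty":0,"tz":0,"wx":0,"wy":0,"wz":0}

```text
time_s: 12.8
position: [0.6036, 0.049, 0.2314]
tool_rot: [0.645, 0.764, -0.0, -0.0]
contact_force: [2.7, -0.1, 2.0]
opening: 0.5
grasp_force: 1.7
```

```bash
python3 -c "
from h import *
lv()"
```

```text
12.8 p [0.6036 0.049  0.2314] j [ 0.08  0.46  0.32  1.43 -0.    1.48] F [ 2.72 -0.13  1.96] op 0.5 gf 1.7
ty ang 0.168 tz [-0.001 -0.    -1.   ]
th 0.364 pull 2.69 xrel -0.0138 barz 0.255
```

Request:
move_arm:
  commands:
    - {"claw":0.5,"tx":0,"ty":-0.4,"tz":0,"wx":0,"wy":0,"wz":0}
    - {"claw":0.5,"tx":0,"ty":-0.4,"tz":0,"wx":0,"wy":0,"wz":0}
    - {"claw":0.5,"tx":0,"ty":0,"tz":0,"wx":0,"wy":0,"wz":0}
    - {"claw":0.5,"tx":0,"ty":0,"tz":0,"wx":0,"wy":0,"wz":0}
    - {"claw":0.5,"tx":0,"ty":0,"tz":0,"wx":0,"wy":0,"wz":0}

```text
time_s: 13.3
position: [0.5962, 0.0477, 0.2316]
tool_rot: [0.645, 0.764, -0.0, -0.0]
contact_force: [3.6, 0.5, 0.5]
opening: 0.499
grasp_force: 2.0
```

```bash
python3 -c "
from h import *
lv()"
```

```text
13.3 p [0.5962 0.0477 0.2316] j [0.08 0.44 0.29 1.42 0.   1.48] F [3.63 0.54 0.46] op 0.499 gf 2.0
ty ang 0.168 tz [-0.  0. -1.]
th 0.421 pull 3.69 xrel -0.0213 barz 0.2547
```

Request:
move_arm:
  commands:
    - {"claw":0.5,"tx":0,"ty":-0.4,"tz":0.1,"wx":0,"wy":0,"wz":0}
    - {"claw":0.5,"tx":0,"ty":-0.4,"tz":0.1,"wx":0,"wy":0,"wz":0}
    - {"claw":0.5,"tx":0,"ty":0,"tz":0,"wx":0,"wy":0,"wz":0}
    - {"claw":0.5,"tx":0,"ty":0,"tz":0,"wx":0,"wy":0,"wz":0}
    - {"claw":0.5,"tx":0,"ty":0,"tz":0,"wx":0,"wy":0,"wz":0}

```text
time_s: 13.8
position: [0.5887, 0.0465, 0.2302]
tool_rot: [0.645, 0.764, 0.0, 0.0]
contact_force: [4.0, 0.4, 3.3]
opening: 0.503
grasp_force: 2.2
```

```bash
python3 -c "
from h import *
lv()"
```

```text
13.8 p [0.5887 0.0465 0.2302] j [0.08 0.42 0.26 1.41 0.   1.48] F [4.04 0.41 3.27] op 0.503 gf 2.2
ty ang 0.168 tz [ 0.001  0.    -1.   ]
th 0.48 pull 4.44 xrel -0.0289 barz 0.2539
```

Request:
move_arm:
  commands:
    - {"claw":0.5,"tx":0,"ty":-0.4,"tz":0.1,"wx":0,"wy":0,"wz":0}
    - {"claw":0.5,"tx":0,"ty":-0.4,"tz":0.1,"wx":0,"wy":0,"wz":0}
    - {"claw":0.5,"tx":0,"ty":0,"tz":0,"wx":0,"wy":0,"wz":0}
    - {"claw":0.5,"tx":0,"ty":0,"tz":0,"wx":0,"wy":0,"wz":0}
    - {"claw":0.5,"tx":0,"ty":0,"tz":0,"wx":0,"wy":0,"wz":0}

```text
time_s: 14.3
position: [0.5803, 0.0451, 0.2276]
tool_rot: [0.645, 0.764, -0.0, -0.0]
contact_force: [4.4, 1.0, 1.7]
opening: 0.502
grasp_force: 1.8
```

```bash
python3 -c "
from h import *
lv()"
```

```text
14.3 p [0.5803 0.0451 0.2276] j [ 0.08  0.41  0.23  1.39 -0.    1.48] F [4.36 0.98 1.74] op 0.502 gf 1.8
ty ang 0.168 tz [-0.001 -0.    -1.   ]
th 0.547 pull 4.72 xrel -0.0374 barz 0.2525
```

Request:
move_arm:
  commands:
    - {"claw":0.5,"tx":0,"ty":-0.4,"tz":0.1,"wx":0,"wy":0,"wz":0}
    - {"claw":0.5,"tx":0,"ty":-0.4,"tz":0.1,"wx":0,"wy":0,"wz":0}
    - {"claw":0.5,"tx":0,"ty":0,"tz":0,"wx":0,"wy":0,"wz":0}
    - {"claw":0.5,"tx":0,"ty":0,"tz":0,"wx":0,"wy":0,"wz":0}
    - {"claw":0.5,"tx":0,"ty":0,"tz":0,"wx":0,"wy":0,"wz":0}

```text
time_s: 14.8
position: [0.5729, 0.0438, 0.2258]
tool_rot: [0.645, 0.764, 0.0, 0.0]
contact_force: [4.3, 1.5, 2.9]
opening: 0.497
grasp_force: 2.4
```

```bash
python3 -c "
from h import *
lv()"
```

```text
14.8 p [0.5729 0.0438 0.2258] j [0.08 0.39 0.2  1.38 0.   1.48] F [4.28 1.52 2.87] op 0.497 gf 2.4
ty ang 0.168 tz [ 0.001  0.    -1.   ]
th 0.606 pull 5.05 xrel -0.0449 barz 0.2508
```

Request:
move_arm:
  commands:
    - {"claw":0.5,"tx":0,"ty":-0.35,"tz":0.1,"wx":0,"wy":0,"wz":0}
    - {"claw":0.5,"tx":0,"ty":-0.35,"tz":0.1,"wx":0,"wy":0,"wz":0}
    - {"claw":0.5,"tx":0,"ty":0,"tz":0,"wx":0,"wy":0,"wz":0}
    - {"claw":0.5,"tx":0,"ty":0,"tz":0,"wx":0,"wy":0,"wz":0}
    - {"claw":0.5,"tx":0,"ty":0,"tz":0,"wx":0,"wy":0,"wz":0}

```text
time_s: 15.3
position: [0.5663, 0.0427, 0.2242]
tool_rot: [0.645, 0.764, 0.001, 0.0]
contact_force: [5.0, 1.4, 3.5]
opening: 0.498
grasp_force: 2.6
```

```bash
python3 -c "
from h import *
lv()"
```

```text
15.3 p [0.5663 0.0427 0.2242] j [0.08 0.38 0.18 1.37 0.   1.48] F [5.04 1.36 3.53] op 0.498 gf 2.6
ty ang 0.168 tz [ 0.001  0.    -1.   ]
th 0.66 pull 6.02 xrel -0.0516 barz 0.2488
```

Request:
move_arm:
  commands:
    - {"claw":0.5,"tx":0,"ty":-0.35,"tz":0.2,"wx":0,"wy":0,"wz":0}
    - {"claw":0.5,"tx":0,"ty":-0.35,"tz":0.1,"wx":0,"wy":0,"wz":0}
    - {"claw":0.5,"tx":0,"ty":0,"tz":0,"wx":0,"wy":0,"wz":0}
    - {"claw":0.5,"tx":0,"ty":0,"tz":0,"wx":0,"wy":0,"wz":0}
    - {"claw":0.5,"tx":0,"ty":0,"tz":0,"wx":0,"wy":0,"wz":0}

```text
time_s: 15.8
position: [0.5598, 0.0416, 0.2214]
tool_rot: [0.645, 0.764, 0.001, 0.001]
contact_force: [7.0, 0.8, 4.6]
opening: 0.503
grasp_force: 3.1
```

```bash
python3 -c "
from h import *
lv()"
```

```text
15.8 p [0.5598 0.0416 0.2214] j [0.07 0.37 0.15 1.35 0.   1.48] F [7.05 0.79 4.63] op 0.503 gf 3.1
ty ang 0.168 tz [ 0.002  0.    -1.   ]
th 0.713 pull 8.26 xrel -0.0582 barz 0.2465
```

Request:
move_arm:
  commands:
    - {"claw":0.5,"tx":0,"ty":-0.35,"tz":0.2,"wx":0,"wy":0,"wz":0}
    - {"claw":0.5,"tx":0,"ty":-0.35,"tz":0.1,"wx":0,"wy":0,"wz":0}
    - {"claw":0.5,"tx":0,"ty":0,"tz":0,"wx":0,"wy":0,"wz":0}
    - {"claw":0.5,"tx":0,"ty":0,"tz":0,"wx":0,"wy":0,"wz":0}
    - {"claw":0.5,"tx":0,"ty":0,"tz":0,"wx":0,"wy":0,"wz":0}

```text
time_s: 16.3
position: [0.5537, 0.0405, 0.2187]
tool_rot: [0.645, 0.764, 0.002, 0.001]
contact_force: [8.1, 1.8, 4.2]
opening: 0.502
grasp_force: 3.9
```

```bash
python3 -c "
from h import *
lv()"
```

```text
16.3 p [0.5537 0.0405 0.2187] j [0.07 0.35 0.13 1.34 0.   1.48] F [8.06 1.84 4.17] op 0.502 gf 3.9
ty ang 0.168 tz [ 0.004  0.001 -1.   ]
th 0.765 pull 9.23 xrel -0.0644 barz 0.244
```

The slope steepens past about 0.62 rad. I'll keep going to pin down the landing and pass notch 0.9; the ring force stays far below 45 N.

Request:
move_arm:
  commands:
    - {"claw":0.5,"tx":0,"ty":-0.3,"tz":0.15,"wx":0,"wy":0,"wz":0}
    - {"claw":0.5,"tx":0,"ty":-0.3,"tz":0.15,"wx":0,"wy":0,"wz":0}
    - {"claw":0.5,"tx":0,"ty":0,"tz":0,"wx":0,"wy":0,"wz":0}
    - {"claw":0.5,"tx":0,"ty":0,"tz":0,"wx":0,"wy":0,"wz":0}
    - {"claw":0.5,"tx":0,"ty":0,"tz":0,"wx":0,"wy":0,"wz":0}

```text
time_s: 16.8
position: [0.5482, 0.0396, 0.2164]
tool_rot: [0.645, 0.764, 0.002, 0.002]
contact_force: [7.0, 1.6, 6.6]
opening: 0.5
grasp_force: 3.8
```

```bash
python3 -c "
from h import *
lv()"
```

```text
16.8 p [0.5482 0.0396 0.2164] j [0.07 0.34 0.1  1.33 0.   1.47] F [6.95 1.64 6.59] op 0.5 gf 3.8
ty ang 0.168 tz [ 0.006  0.001 -1.   ]
th 0.812 pull 9.32 xrel -0.07 barz 0.2413
```

Request:
move_arm:
  commands:
    - {"claw":0.5,"tx":0,"ty":-0.3,"tz":0.15,"wx":0,"wy":0,"wz":0}
    - {"claw":0.5,"tx":0,"ty":-0.3,"tz":0.15,"wx":0,"wy":0,"wz":0}
    - {"claw":0.5,"tx":0,"ty":0,"tz":0,"wx":0,"wy":0,"wz":0}
    - {"claw":0.5,"tx":0,"ty":0,"tz":0,"wx":0,"wy":0,"wz":0}
    - {"claw":0.5,"tx":0,"ty":0,"tz":0,"wx":0,"wy":0,"wz":0}

```text
time_s: 17.3
position: [0.5423, 0.0386, 0.2134]
tool_rot: [0.645, 0.764, 0.002, 0.002]
contact_force: [7.7, 2.9, 6.1]
opening: 0.502
grasp_force: 3.9
```

```bash
python3 -c "
from h import *
lv()"
```

```text
17.3 p [0.5423 0.0386 0.2134] j [0.07 0.33 0.08 1.32 0.   1.47] F [7.7  2.88 6.08] op 0.502 gf 3.9
ty ang 0.168 tz [ 0.006  0.001 -1.   ]
th 0.864 pull 10.02 xrel -0.0759 barz 0.2382
```

Request:
move_arm:
  commands:
    - {"claw":0.5,"tx":0,"ty":-0.3,"tz":0.2,"wx":0,"wy":0,"wz":0}
    - {"claw":0.5,"tx":0,"ty":-0.3,"tz":0.2,"wx":0,"wy":0,"wz":0}
    - {"claw":0.5,"tx":0,"ty":0,"tz":0,"wx":0,"wy":0,"wz":0}
    - {"claw":0.5,"tx":0,"ty":0,"tz":0,"wx":0,"wy":0,"wz":0}
    - {"claw":0.5,"tx":0,"ty":0,"tz":0,"wx":0,"wy":0,"wz":0}

```text
time_s: 17.8
position: [0.5368, 0.0376, 0.2095]
tool_rot: [0.645, 0.764, 0.002, 0.002]
contact_force: [8.1, 2.0, 6.7]
opening: 0.5
grasp_force: 4.2
```

```bash
python3 -c "
from h import *
lv()"
```

```text
17.8 p [0.5368 0.0376 0.2095] j [0.07 0.32 0.06 1.3  0.   1.47] F [8.07 2.   6.69] op 0.5 gf 4.2
ty ang 0.168 tz [ 0.006  0.001 -1.   ]
th 0.915 pull 10.58 xrel -0.0816 barz 0.2348
```

```bash
python3 - <<'E'
import numpy as np
t=np.array([.01,.153,.364,.421,.48,.547,.606,.66,.713,.765,.812,.864,.915]);f=np.array([3.7,3.45,2.69,3.69,4.44,4.72,5.05,6.02,8.26,9.23,9.32,10.02,10.58])
for L in np.arange(.35,.76,.05):
    A=np.c_[np.ones_like(t),t]; b=f-15.3*np.maximum(t-L,0)
    c,r,*_=np.linalg.lstsq(A,b,rcond=None); print(round(L,2),c.round(2),(r/11)**.5)
E
```

```text
0.35 [ 3.3  -1.66] [0.62773273]
0.4 [ 3.37 -0.71] [0.57608675]
0.45 [3.33 0.35] [0.57088599]
0.5 [3.19 1.5 ] [0.59088045]
0.55 [2.99 2.68] [0.64095456]
0.6 [2.72 3.88] [0.73491998]
0.65 [2.43 5.05] [0.8918976]
0.7 [2.12 6.15] [1.0784015]
0.75 [1.82 7.13] [1.2239564]
```

The fit puts the landing at about 0.45–0.6 rad, so notch 0.9 (settling at 0.78–0.87) gives roughly 9–20 N. I'll pull on to about 0.95, then ease off and open.

Request:
move_arm:
  commands:
    - {"claw":0.5,"tx":0,"ty":-0.2,"tz":0.15,"wx":0,"wy":0,"wz":0}
    - {"claw":0.5,"tx":0,"ty":-0.2,"tz":0.15,"wx":0,"wy":0,"wz":0}
    - {"claw":0.5,"tx":0,"ty":0,"tz":0,"wx":0,"wy":0,"wz":0}
    - {"claw":0.5,"tx":0,"ty":0,"tz":0,"wx":0,"wy":0,"wz":0}
    - {"claw":0.5,"tx":0,"ty":0,"tz":0,"wx":0,"wy":0,"wz":0}

```text
time_s: 18.3
position: [0.5331, 0.037, 0.2067]
tool_rot: [0.645, 0.764, 0.003, 0.002]
contact_force: [8.3, 1.2, 6.4]
opening: 0.498
grasp_force: 4.4
```

```bash
python3 -c "
from h import *
lv()"
```

```text
18.3 p [0.5331 0.037  0.2067] j [0.07 0.31 0.04 1.29 0.   1.47] F [8.26 1.2  6.42] op 0.498 gf 4.4
ty ang 0.168 tz [ 0.007  0.001 -1.   ]
th 0.949 pull 10.51 xrel -0.0853 barz 0.2324
```

Request:
move_arm:
  commands:
    - {"claw":0.5,"tx":0,"ty":0.2,"tz":-0.1,"wx":0,"wy":0,"wz":0}
    - {"claw":0.5,"tx":0,"ty":0.2,"tz":-0.1,"wx":0,"wy":0,"wz":0}
    - {"claw":0.5,"tx":0,"ty":0.2,"tz":-0.1,"wx":0,"wy":0,"wz":0}
    - {"claw":0.5,"tx":0,"ty":0.2,"tz":0,"wx":0,"wy":0,"wz":0}
    - {"claw":0.5,"tx":0,"ty":0,"tz":0,"wx":0,"wy":0,"wz":0}
    - {"claw":0.5,"tx":0,"ty":0,"tz":0,"wx":0,"wy":0,"wz":0}

```text
time_s: 18.9
position: [0.5396, 0.0381, 0.2087]
tool_rot: [0.645, 0.764, 0.001, 0.001]
contact_force: [6.4, 1.2, 5.5]
opening: 0.499
grasp_force: 3.3
```

```bash
python3 -c "
from h import *
lv()"
```

```text
18.9 p [0.5396 0.0381 0.2087] j [0.07 0.33 0.07 1.3  0.   1.47] F [6.35 1.21 5.45] op 0.499 gf 3.3
ty ang 0.168 tz [ 0.003  0.    -1.   ]
th 0.889 pull 8.35 xrel -0.0787 barz 0.2366
```

Request:
move_arm:
  commands:
    - {"claw":0.5,"tx":0,"ty":0.2,"tz":0,"wx":0,"wy":0,"wz":0}
    - {"claw":0.5,"tx":0,"ty":0.2,"tz":0,"wx":0,"wy":0,"wz":0}
    - {"claw":0.5,"tx":0,"ty":0,"tz":0,"wx":0,"wy":0,"wz":0}
    - {"claw":0.5,"tx":0,"ty":0,"tz":0,"wx":0,"wy":0,"wz":0}

```text
time_s: 19.3
position: [0.542, 0.0385, 0.2077]
tool_rot: [0.645, 0.764, -0.0, -0.0]
contact_force: [4.3, 1.2, 3.0]
opening: 0.501
grasp_force: 2.3
```

```bash
python3 -c "
from h import *
lv()"
```

```text
19.3 p [0.542  0.0385 0.2077] j [ 0.07  0.34  0.08  1.31 -0.    1.47] F [4.26 1.21 3.02] op 0.501 gf 2.3
ty ang 0.168 tz [-0. -0. -1.]
th 0.867 pull 5.32 xrel -0.0763 barz 0.238
```

The pawl is taking the load at about 0.87. I'll ease off fully and check for zero force.

Request:
move_arm:
  commands:
    - {"claw":0.5,"tx":0,"ty":0.2,"tz":0,"wx":0,"wy":0,"wz":0}
    - {"claw":0.5,"tx":0,"ty":0.2,"tz":0,"wx":0,"wy":0,"wz":0}
    - {"claw":0.5,"tx":0,"ty":0.2,"tz":0,"wx":0,"wy":0,"wz":0}
    - {"claw":0.5,"tx":0,"ty":0.2,"tz":0,"wx":0,"wy":0,"wz":0}
    - {"claw":0.4,"tx":0,"ty":0.2,"tz":0,"wx":0,"wy":0,"wz":0}
    - {"claw":0.2,"tx":0,"ty":0.2,"tz":0,"wx":0,"wy":0,"wz":0}
    - {"claw":0.2,"tx":0,"ty":0,"tz":0,"wx":0,"wy":0,"wz":0}
    - {"claw":0.2,"tx":0,"ty":0,"tz":0,"wx":0,"wy":0,"wz":0}

```text
time_s: 20.1
position: [0.5535, 0.0405, 0.2076]
tool_rot: [0.645, 0.764, -0.0, -0.0]
contact_force: [-0.2, 0.3, -0.1]
opening: 0.801
grasp_force: 0.0
```

```bash
python3 - <<'E'
from h import *
lv(0)
im=snap('scene','sc5'); snap('top','top5')
cv2.imwrite('pics/c5.png',cv2.resize(im[190:370,195:415,::-1],None,fx=3.3,fy=3.3))
E
```

```text
20.1 p [0.5535 0.0405 0.2076] j [ 0.07  0.36  0.11  1.32 -0.    1.48] F [-0.22  0.29 -0.11] op 0.801 gf 0.0
ty ang 0.168 tz [-0.001 -0.    -1.   ]
th 0.87 pull -0.21 xrel -0.0646 barz 0.2378
```

View pics/c5.png

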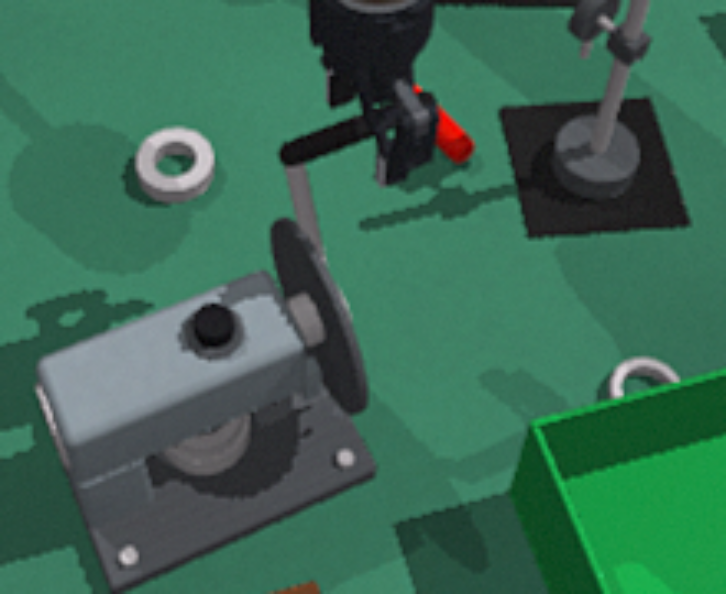

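The lever stays drawn: its near end is at crop (292,155). The fingers are clear of it with zero force, and the stand is upright on the pad. I'll go straight up and let the ratchet hold.

Request:
move_arm:
  commands:
    - {"claw":0.2,"tx":0,"ty":0,"tz":-1,"wx":0,"wy":0,"wz":0}
    - {"claw":0.2,"tx":0,"ty":0,"tz":-2,"wx":0,"wy":0,"wz":0}
    - {"claw":0.2,"tx":0,"ty":0,"tz":-3,"wx":0,"wy":0,"wz":0}
    - {"claw":0.2,"tx":0,"ty":0,"tz":-3,"wx":0,"wy":0,"wz":0}
    - {"claw":0.2,"tx":0,"ty":0,"tz":-3,"wx":0,"wy":0,"wz":0}
    - {"claw":1,"tx":0,"ty":0,"tz":0,"wx":0,"wy":0,"wz":0}
    - {"claw":1,"tx":0,"ty":0,"tz":0,"wx":0,"wy":0,"wz":0}
    - {"claw":1,"tx":0,"ty":0,"tz":0,"wx":0,"wy":0,"wz":0}
    - {"claw":1,"tx":0,"ty":0,"tz":0,"wx":0,"wy":0,"wz":0}
    - {"claw":1,"tx":0,"ty":0,"tz":0,"wx":0,"wy":0,"wz":0}
    - {"claw":1,"tx":0,"ty":0,"tz":0,"wx":0,"wy":0,"wz":0}
    - {"claw":1,"tx":0,"ty":0,"tz":0,"wx":0,"wy":0,"wz":0}

```text
time_s: 21.4
position: [0.5535, 0.0405, 0.3274]
tool_rot: [0.645, 0.764, -0.0, -0.0]
contact_force: [-0.3, -0.6, -0.1]
opening: 0.007
grasp_force: 0.0
```

```bash
python3 - <<'E'
from h import *
st([.6412,-.0913,.2])
im=snap('scene','sc6'); snap('top','top6')
Y=np.array([-X[1],X[0],0]);O=PIV*[1,1,0]-.06*Y
for th in(.75,.8,.85,.9):
    b=O+.13*np.sin(.35-th)*X+[0,0,.125+.13*np.cos(.35-th)]
    print(th,'S arm',((proj('scene',b)-[195,190])*3.3).round(0),'free',((proj('scene',b+.1*Y)-[195,190])*3.3).round(0))
b=O+.13*np.sin(.35)*X+[0,0,.125+.13*np.cos(.35)]
print('rest',((proj('scene',b)-[195,190])*3.3).round(0),((proj('scene',b+.1*Y)-[195,190])*3.3).round(0))
a=cv2.resize(im[190:370,195:415,::-1],None,fx=3.3,fy=3.3)
m=(im[200:255,270:355].max(2)<40); v,u=np.nonzero(m); print('dark u',(u.min()+270-195)*3.3,(u.max()+270-195)*3.3)
cv2.imwrite('pics/c6.png',a)
E
```

```text
21.4 p [0.5535 0.0405 0.3274] j [ 0.07  0.34  0.39  1.62 -0.    1.48] F [-0.29 -0.64 -0.06] op 0.007 gf 0.0
ty ang 0.168 tz [-0.001 -0.    -1.   ]
need cm tool [-14.47   6.45  12.73]
0.75 S arm [292. 156.] free [424. 105.]
0.8 S arm [288. 152.] free [420. 101.]
0.85 S arm [284. 148.] free [415.  98.]
0.9 S arm [281. 145.] free [411.  95.]
rest [358. 267.] [497. 209.]
dark u 280.5 524.6999999999999
```

View pics/c6.png

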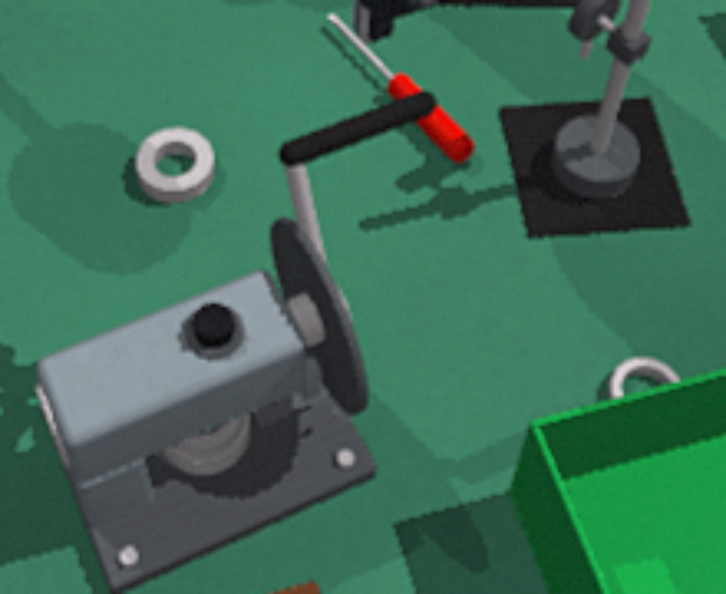

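The held lever reads about 0.80 rad (near end at crop (292,153), free end at (428,102)). The estimated ring force is 11–17 N, and the hold has lasted over 1 s with the robot off. Next, the button at crop (214,322): first over it, fingers shut.

Request:
move_arm:
  commands:
    - {"claw":1,"tx":-1.5,"ty":0.7,"tz":0,"wx":0,"wy":0,"wz":0}
    - {"claw":1,"tx":-3,"ty":1.3,"tz":0,"wx":0,"wy":0,"wz":0}
    - {"claw":1,"tx":-3,"ty":1.3,"tz":0,"wx":0,"wy":0,"wz":0}
    - {"claw":1,"tx":-3,"ty":1.3,"tz":0,"wx":0,"wy":0,"wz":0}
    - {"claw":1,"tx":-2.5,"ty":1.2,"tz":0,"wx":0,"wy":0,"wz":0}
    - {"claw":1,"tx":-1.5,"ty":0.7,"tz":0,"wx":0,"wy":0,"wz":0}
    - {"claw":1,"tx":0,"ty":0,"tz":3,"wx":0,"wy":0,"wz":0}
    - {"claw":1,"tx":0,"ty":0,"tz":4,"wx":0,"wy":0,"wz":0}
    - {"claw":1,"tx":0,"ty":0,"tz":3,"wx":0,"wy":0,"wz":0}
    - {"claw":1,"tx":0,"ty":0,"tz":2,"wx":0,"wy":0,"wz":0}
    - {"claw":1,"tx":0,"ty":0,"tz":0,"wx":0,"wy":0,"wz":0}
    - {"claw":1,"tx":0,"ty":0,"tz":0,"wx":0,"wy":0,"wz":0}

```text
time_s: 22.7
position: [0.6423, -0.0922, 0.208]
tool_rot: [0.646, 0.764, -0.0, -0.0]
contact_force: [0.1, -0.0, 1.1]
opening: 0.003
grasp_force: 0.0
```

```bash
python3 - <<'E'
from h import *
st([.6412,-.0913,.178])
E
```

```text
22.7 p [ 0.6423 -0.0922  0.208 ] j [-0.14  0.56  0.42  1.43 -0.    1.26] F [ 0.06 -0.03  1.06] op 0.003 gf 0.0
ty ang 0.167 tz [-0. -0. -1.]
need cm tool [ 0.11 -0.09  3.  ]
```

Request:
move_arm:
  commands:
    - {"claw":1,"tx":0,"ty":0,"tz":1.5,"wx":0,"wy":0,"wz":0}
    - {"claw":1,"tx":0,"ty":0,"tz":1.0,"wx":0,"wy":0,"wz":0}
    - {"claw":1,"tx":0,"ty":0,"tz":0.3,"wx":0,"wy":0,"wz":0}
    - {"claw":1,"tx":0,"ty":0,"tz":0.3,"wx":0,"wy":0,"wz":0}
    - {"claw":1,"tx":0,"ty":0,"tz":0.3,"wx":0,"wy":0,"wz":0}
    - {"claw":1,"tx":0,"ty":0,"tz":0.3,"wx":0,"wy":0,"wz":0}
    - {"claw":1,"tx":0,"ty":0,"tz":0,"wx":0,"wy":0,"wz":0}

```text
time_s: 23.4
position: [0.6428, -0.0917, 0.1718]
tool_rot: [0.645, 0.764, 0.001, 0.001]
contact_force: [-0.7, -0.4, 4.8]
opening: 0.001
grasp_force: 2.4
```

Request:
move_arm:
  commands:
    - {"claw":1,"tx":0,"ty":0,"tz":0.2,"wx":0,"wy":0,"wz":0}
    - {"claw":1,"tx":0,"ty":0,"tz":0.1,"wx":0,"wy":0,"wz":0}
    - {"claw":1,"tx":0,"ty":0,"tz":0,"wx":0,"wy":0,"wz":0}
    - {"claw":1,"tx":0,"ty":0,"tz":0,"wx":0,"wy":0,"wz":0}
    - {"claw":1,"tx":0,"ty":0,"tz":0,"wx":0,"wy":0,"wz":0}
    - {"claw":1,"tx":0,"ty":0,"tz":0,"wx":0,"wy":0,"wz":0}
    - {"claw":1,"tx":0,"ty":0,"tz":0,"wx":0,"wy":0,"wz":0}
    - {"claw":1,"tx":0,"ty":0,"tz":0,"wx":0,"wy":0,"wz":0}
    - {"claw":1,"tx":0,"ty":0,"tz":0,"wx":0,"wy":0,"wz":0}
    - {"claw":1,"tx":0,"ty":0,"tz":0,"wx":0,"wy":0,"wz":0}
    - {"claw":1,"tx":0,"ty":0,"tz":0,"wx":0,"wy":0,"wz":0}
    - {"claw":1,"tx":0,"ty":0,"tz":0,"wx":0,"wy":0,"wz":0}
    - {"claw":1,"tx":0,"ty":0,"tz":0,"wx":0,"wy":0,"wz":0}
    - {"claw":1,"tx":0,"ty":0,"tz":0,"wx":0,"wy":0,"wz":0}
    - {"claw":1,"tx":0,"ty":0,"tz":0,"wx":0,"wy":0,"wz":0}
    - {"claw":1,"tx":0,"ty":0,"tz":0,"wx":0,"wy":0,"wz":0}
    - {"claw":1,"tx":0,"ty":0,"tz":0,"wx":0,"wy":0,"wz":0}
    - {"claw":1,"tx":0,"ty":0,"tz":0,"wx":0,"wy":0,"wz":0}
    - {"claw":1,"tx":0,"ty":0,"tz":0,"wx":0,"wy":0,"wz":0}
    - {"claw":1,"tx":0,"ty":0,"tz":0,"wx":0,"wy":0,"wz":0}

```text
time_s: 25.4
position: [0.6428, -0.0917, 0.1701]
tool_rot: [0.645, 0.764, 0.001, 0.001]
contact_force: [-1.8, -0.1, 9.0]
opening: -0.001
grasp_force: 4.4
```

```bash
python3 - <<'E'
from h import *
st()
im=snap('scene','sc7'); cv2.imwrite('pics/c7.png',cv2.resize(im[150:370,195:415,::-1],None,fx=2.7,fy=2.7))
E
```

```text
25.4 p [ 0.6428 -0.0917  0.1701] j [-0.14  0.57  0.34  1.34 -0.    1.26] F [-1.8  -0.12  9.02] op -0.001 gf 4.4
ty ang 0.168 tz [ 0.003 -0.001 -1.   ]
```

View pics/c7.png

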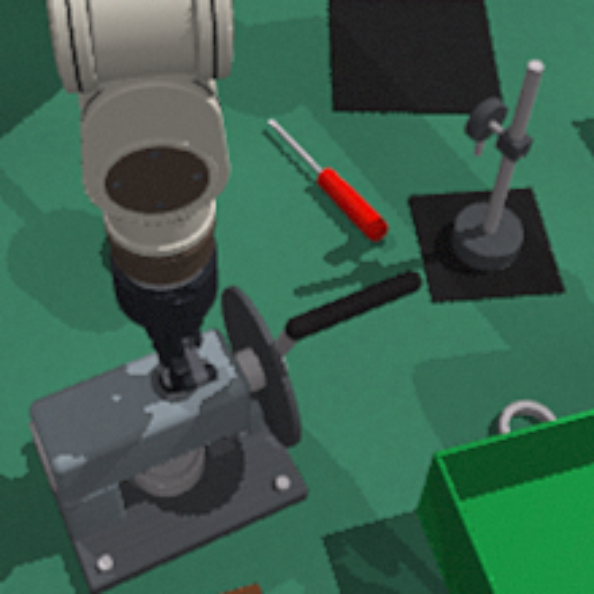

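The lever is home: its near end at crop (293,327) matches the rest projection. The button is fully down at 9 N. I'll hold a moment longer, then lift off.

Request:
move_arm:
  commands:
    - {"claw":1,"tx":0,"ty":0,"tz":0,"wx":0,"wy":0,"wz":0}
    - {"claw":1,"tx":0,"ty":0,"tz":0,"wx":0,"wy":0,"wz":0}
    - {"claw":1,"tx":0,"ty":0,"tz":0,"wx":0,"wy":0,"wz":0}
    - {"claw":1,"tx":0,"ty":0,"tz":0,"wx":0,"wy":0,"wz":0}
    - {"claw":1,"tx":0,"ty":0,"tz":0,"wx":0,"wy":0,"wz":0}
    - {"claw":1,"tx":0,"ty":0,"tz":-1,"wx":0,"wy":0,"wz":0}
    - {"claw":1,"tx":0,"ty":0,"tz":-3,"wx":0,"wy":0,"wz":0}
    - {"claw":1,"tx":0,"ty":0,"tz":-3,"wx":0,"wy":0,"wz":0}
    - {"claw":1,"tx":0,"ty":0,"tz":-3,"wx":0,"wy":0,"wz":0}
    - {"claw":1,"tx":0,"ty":0,"tz":0,"wx":0,"wy":0,"wz":0}
    - {"claw":1,"tx":0,"ty":0,"tz":0,"wx":0,"wy":0,"wz":0}
    - {"claw":1,"tx":0,"ty":0,"tz":0,"wx":0,"wy":0,"wz":0}

```text
time_s: 26.65
position: [0.6413, -0.0914, 0.2661]
tool_rot: [0.645, 0.764, -0.001, -0.001]
contact_force: [-0.1, -0.5, 0.3]
opening: 0.0
grasp_force: 0.0
```

```bash
python3 - <<'E'
from h import *
st()
a=read_camera('scene').astype(int); b=cv2.imread('pics/scene0.png')[:,:,::-1].astype(int)
# bar region vs start image
print('bar diff',abs(a-b)[248:275,300:352].mean(), 'ref',abs(a-b)[350:400,20:80].mean())
print(hand_in())
E
```

```text
26.65 p [ 0.6413 -0.0914  0.2661] j [-0.14  0.55  0.55  1.58  0.    1.26] F [-0.05 -0.53  0.31] op 0.0 gf 0.0
ty ang 0.168 tz [-0.003  0.    -1.   ]
bar diff 11.141975308641975 ref 24.77
the job is handed in; nothing more can be done
None
```

I handed the job in at 26.65 s with no verdict returned: the stand is upright on the pad, the ratchet alone held the ring for over 1 s at notch 0.9 (an estimated 11–17 N, as the ring force could not be measured directly), and the lever is back at rest.

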